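Set the mitre saw to its 30 degree left stop

ROBOT

A 6-joint arm with a two-finger parallel gripper is mounted at the origin on the work surface. World frame = base frame: x ahead of the robot, y to its left, z up, the work surface at z = 0. Lengths are in m, angles in rad, forces in N, time in s.
With the tool pointing down it reaches from about 0.3 to 0.775 m from the base axis. Payload 14.6 kg.
Tool frame: the origin (TCP) lies on the centre line of the jaws, within the pads' length; the fingertips stand bot.tip_extent ahead of it and the grasp point (between the pads) lies 2 mm behind it (bot.tip_extent is the distance from the TCP to the fingertips, in m); z points along the fingers, y is the direction in which the jaws open and shut (so a half turn about z gives the same grasp; the last joint's range is limited). The gripper opens to 85 mm and grips with 20 to 120 N. Pads are 22 mm wide; open, the fingers measure 114 mm over their backs; the gripper's body (76 mm by 85 mm) begins 54 mm behind the grasp point. The pads swing forward as they close: fully open they stand 13 mm farther back than shut.
Start: joints at [-1.364, 0.3, 1.521, -0, 1.321, -0.067], TCP at [0.149, -0.53, 0.248] pointing down, gripper open.
Joint ranges: [-3.03, 3.03], [-0.79, 2.21], [0.23, 2.52], [-1.04, 4.18], [0, 3.07], [-2.55, 2.55]. Speed limits (rad/s): [2.22, 2.22, 2.57, 3.14, 3.14, 3.14].

INTERFACE

Orientations are given as a rotation vector (axis times angle).
In Python, from station import read_state, vision, bot gives the robot as it stands.
- The arm moves only by the tool jog_arm, never from a script. Its argument "motion" is a list of rows, each a list of 5 numbers: the shift along the tool's x, y, z in cm, then the turn about the tool's z in degrees, then the opening, from 0 (shut) to 1 (fully open). A call has 1 to 8 rows; each row is the pose to reach, as a shift and turn from the pose measured when the call began, along the tool's axes at that moment; what a row does not reach only later rows make up. A row lasts 1/10 s, in which the tool goes at most 50 mm and 8.59 degrees, less where a joint would pass 70% of its speed; a pose out of reach is approached as far as the arm can. A call with a gripper value outside its range is refused whole. The fingers move at their own pace and stop on an object; the grip force is fixed at half the most. Time passes only in rows, so rows that repeat a pose let the fingers close. It gives the time, the measured TCP pose, the force and the opening at its end, in the units of the state.
- read_state(): the state, without advancing time (a new reading comes with each control period).
- vision.read_camera(name): name is "side" or "top" or "wrist"; returns (picture, depth): 400x640x3 uint8, red, green, blue; 400x640 float32, m along the optical axis (not along the pixel's ray), 0 where there is no reading.
- vision.camera_params(name): a dict with "vertical_fov" (degrees; the focal length in pixels is half the picture's height over the tangent of half this angle, whatever the lens; pixels are square), "cx", "cy" (the principal point, pixels), "rvec" (rotation vector, rad) and "tvec" (3), from world to camera coordinates, as OpenCV has them. Camera axes: x right, y down, z forward; pixel columns grow to the right and rows downward; lengths in m; the calibration is good to about 2 mm. A picture is of the moment at which its call begins: read the wrist's pose just before it. camera_params takes no time and is no camera call; for the wrist camera it gives the pose at the moment of the call.
- bot.close_job(): hands the job in, once; it reports no verdict.
The state is a dict: "time": time; "q": joint angles; "qvel": joint speeds; "joint_efforts": joint torques, N m; "tcp_pos": TCP position; "tool_rot": TCP orientation; "wrist_force": force on the tool from outside, world axes, zero at the start; "moment": the same for the moment, N m; "finger_gap": opening from 0.0 (shut) to 1.0 (fully open).
Only numpy, scipy, OpenCV 4.12 (cv2) and the standard library are available. Lean on these libraries where they do the work, as an engineer would, in place of code of your own. Each camera call takes 0.05 s, during which the arm holds its last target. There are 200 camera calls.

TASK

Set the mitre saw to its 30 degree left stop (the grip swung to the left of a person standing at it): squeeze the release lever against the grip, swing the table round, and let the spring plunger drop fully home in the 30 degree notch, so that the table is locked there; then let go. Do not disturb the loose things lying on the bench.

Things in the scene. Friction and masses are not known exactly. Their poses are not given: they have to be found in the camera images.
- saw: Mitre saw bolted to the bench: cast base 470 mm wide, upright fence, round turntable 256 mm across (top 64 mm above the bench), saw head latched down, turning with the table. Origin: on the bench under the vertical turning axis. x: level, from the operator's side (where the mitre grip is) across to the fence; y: to the operator's left; z up.
- turntable (a joint): Table angle, rad: 0 = grip along the saw's -x; positive = grip to the operator's left (saw's +y, clockwise from above); ends at +-0.84. 30 degrees left is +0.524. It turns stiffly (5 to 8 N sideways at the grip) and stays where it is left. With the lever free the plunger slides along the rim until it drops in a notch; then the table is locked until the lever is squeezed.
- plate_front (a point): Point of the saw at the top front of the steel stop plate (an arc under the table's neck, rim 150 mm from the axis, top 48 mm high), straight out along -x. Square notches, nominally at 0, +-15, +-22.5, +-30, +-45 degrees; the plate has been trimmed, so all lie up to 2 degrees to one side of that, unmeasured. The plunger drops in only when lined up within about 0.4 degree.
- grip (a point): Middle of the mitre grip, on its centre line, 245 mm from the turning axis, 65 mm above the bench; turns with the table. The grip is a fixed black bar running radially from 182 to 270 mm from the axis, 20 mm wide, 26 mm high (52 to 78 mm above the bench), the release lever along its left side.
- head_handle (a point): Lowest outer point of the black D-shaped handle (26 mm thick) of the saw head, which hangs over the grip and turns with it: 147 mm above the bench, 226 mm from the turning axis; the handle reaches out to 239 mm there and to 251 mm at 198 mm height. So the hand must come to the grip leaning, from the operator's side: 30 to 45 degrees from vertical is free.
- lever (a joint): Release lever angle, rad: 0 = squeezed flat to the grip, plunger 2.5 mm clear of the rim; about 0.08 = plunger on the rim; 0.25 = plunger home, 6.5 mm deep in a notch. A spring pushes it out with 5 to 7 N at its middle.
- lever_mid (a point): Middle of the release lever's outer face: a dark steel strip 8 mm thick, 22 mm high, on the left of the grip, hinged on an upright pin 170 mm from the turning axis and reaching to 272 mm. Squeezed, lever and grip are 29 mm wide (10 mm right to 19 mm left of the grip's centre line); sprung out fully, 48 mm at point grip. Pushing only the right side of the grip leaves the lever free.
- offcut: Loose wooden offcut with a pointed end, about 150 x 45 x 22 mm, lying on the bench. Origin at its underside. To be left alone.
- square: Loose try square, dark wooden stock 110 mm, steel blade 150 mm, 16 mm high, lying flat. Origin under the stock. To be left alone.
- glue: Loose white glue bottle, 60 mm across, 170 mm high, standing. Origin at its underside. To be left alone.
- mallet: Loose round carver's mallet of light wood standing on its head, 92 mm across, 245 mm high. Origin at its underside. To be left alone.

How it is judged:
By the outcome, as a careful person would: the job done as asked, in the order asked, and still so for the second after the job is handed in, with the robot touching nothing.
It also fails if it takes over 40 s, if anything falls off the work surface, if the arm or the gripper's body presses on something with over 40 N, if the wrist force passes 120 N, or if a joint passes its speed limit or range.

## Working session

There is one attempt and no reset: what is moved stays moved. The work goes in short steps, Python scripts to look and compute and a tool call to move; the robot and the scene stay as the last step left them, time stands still between calls to the robot, and variables do not carry over. Pictures are saved under pics/ and viewed, about 8 in all and at most 12, crops included, and the job is handed in when it is done.

Besides the shell and the picture viewer there is one more tool, called after ">>>" as name(argument=value, ...), one argument or row to a line, values as JSON. jog_arm: Moves the arm, as the interface text tells. Its arguments: {"type":"object","properties":{"motion":{"type":"array"}},"required":["motion"]}

```bash
ls; mkdir -p pics
cat > h.py <<'E'
import numpy as np, cv2
from scipy.spatial.transform import Rotation as R
from station import read_state, vision, bot
def cam(n):
    p=vision.camera_params(n); f=200/np.tan(np.radians(p['vertical_fov'])/2)
    M=R.from_rotvec(np.array(p['rvec']).ravel()).as_matrix(); t=np.array(p['tvec']).ravel()
    return f,p['cx'],p['cy'],M,t
def ray(c,u,v):
    f,cx,cy,M,t=c; d=M.T@np.array([(u-cx)/f,(v-cy)/f,1.]); return -M.T@t,d
def onplane(c,u,v,z):
    o,d=ray(c,u,v); return o+d*(z-o[2])/d[2]
def pts(c,depth):
    f,cx,cy,M,t=c; v,u=np.mgrid[:400,:640]; P=np.stack([(u-cx)/f*depth,(v-cy)/f*depth,depth],-1)
    return (P-t)@M
def proj(c,P):
    f,cx,cy,M,t=c; q=M@np.array(P)+t; return f*q[0]/q[2]+cx,f*q[1]/q[2]+cy
E
python3 - <<'E'
from h import *
print(read_state(),bot.tip_extent)
ims=[]
for n in('side','top'):
    im,d=vision.read_camera(n); np.savez(f'pics/{n}0.npz',im=im,d=d); ims.append(im)
    p=vision.camera_params(n); print(n,p)
cv2.imwrite('pics/a.png',cv2.cvtColor(cv2.resize(ims[0],(800,500)),4))
cv2.imwrite('pics/b.png',cv2.cvtColor(cv2.resize(ims[1],(800,500)),4))
E
```

```text
pics
{'time': 0.0, 'q': array([-1.36359677e+00,  3.00479603e-01,  1.52158587e+00,  1.00323016e-05,
        1.32071705e+00, -6.65940021e-02]), 'qvel': array([-0.00209761, -0.00147969,  0.00076484,  0.00020775,  0.00011329,
        0.00172703]), 'joint_efforts': array([-2.51424872e-04, -5.43502378e+01, -3.61797810e+01, -7.27741622e-05,
        3.99846205e-03,  1.06041588e-05]), 'tcp_pos': array([ 0.14866945, -0.52929824,  0.24771462]), 'tool_rot': array([-3.11102477e+00, -4.28565915e-01,  1.16017659e-04]), 'wrist_force': array([-0.31260092, -0.43846556,  0.5428806 ]), 'moment': array([ 0.00783755, -0.01582657,  0.05109792]), 'finger_gap': 1.0008064406567838} 0.017
side {'vertical_fov': 52.83839838575312, 'cx': 323.2981902760687, 'cy': 199.06048055633423, 'rvec': array([ 1.80338904,  2.00594081, -0.61529072]), 'tvec': array([ 0.00307342, -0.34634988,  1.65209428])}
top {'vertical_fov': 42.96579917793312, 'cx': 325.2839595734859, 'cy': 199.79476605869826, 'rvec': array([ 2.05146781, -2.15738998,  0.23042913]), 'tvec': array([0.07307389, 0.49543939, 1.59004961])}
```

View pics/a.png

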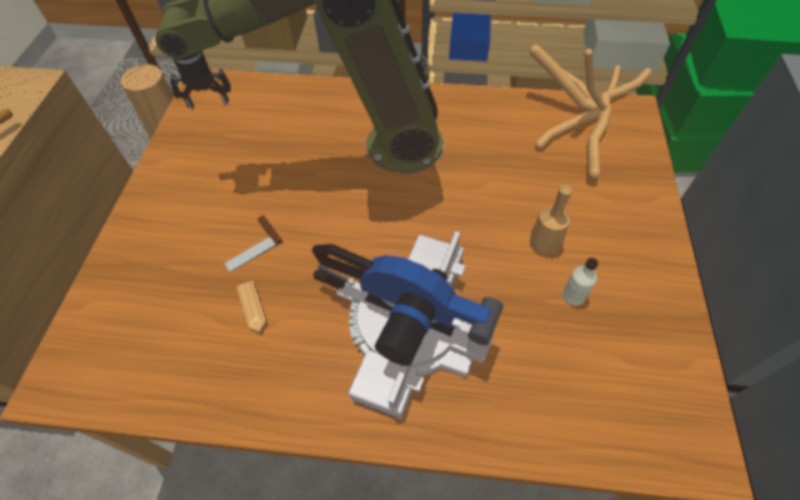

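View pics/b.png

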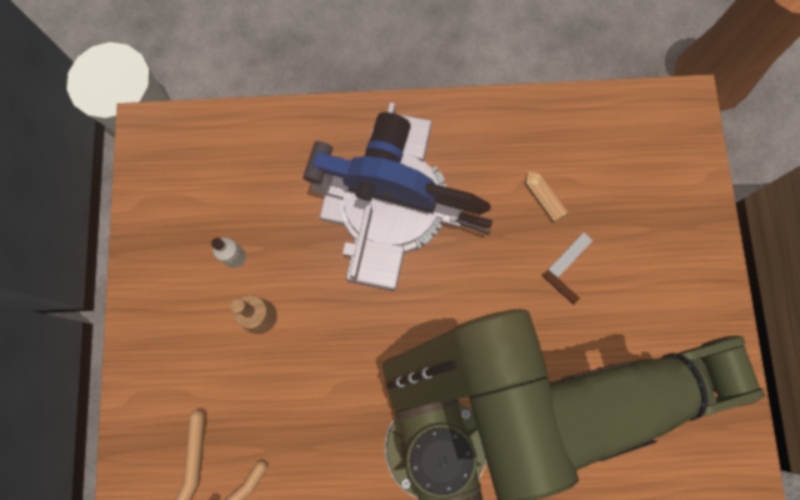

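Side view: the saw is at centre, with the grip at about (330,275) of 800x500. In the top view the grip points right (world −y) at about (475,222). The offcut is at (545,195), the square at (570,268), and the glue and mallet are on the far side. Next I'll measure the saw.

Run:
```python
from h import *
z=np.load('pics/top0.npz'); im=z['im'];d=z['d'];c=cam('top');P=pts(c,d)
zz=P[...,2]; print('bench z',np.median(zz[330:360,150:250]), 'valid',(d>0).mean())
hsv=cv2.cvtColor(im,cv2.COLOR_RGB2HSV)
roi=np.zeros((400,640),bool); roi[80:240,230:410]=1
for lo,hi in((.035,.047),(.047,.056),(.056,.07),(.07,.1),(.1,.2)):
    m=roi&(zz>lo)&(zz<hi); q=P[m]; print(lo,hi,m.sum(),q.min(0).round(3),q.max(0).round(3),np.median(zz[m]).round(4))
# white turntable at z~.064
white=(hsv[...,1]<60)&(hsv[...,2]>120)&roi
m=white&(abs(zz-.064)<.006)
# ortho views: 1mm/px, colour at plane z=.065 ; x up? image: right=-y, up=+x
y0,x0=None,None
ce=onplane(c,385/1.25,200/1.25,.065); print('centre guess',ce)
S=500;mm=.001
gx=ce[0]+(250-np.arange(S))*mm; gy=ce[1]+(210-np.arange(S+100))*mm
X,Y=np.meshgrid(gx,gy,indexing='ij')
f,cx,cy,M,t=c
Q=np.stack([X,Y,np.full_like(X,.064)],-1)@M.T+t
o=cv2.remap(im,(f*Q[...,0]/Q[...,2]+cx).astype(np.float32),(f*Q[...,1]/Q[...,2]+cy).astype(np.float32),cv2.INTER_CUBIC)
cv2.imwrite('pics/ortho.png',cv2.cvtColor(o,4))
for y in range(0,600,100): cv2.line(o,(y,0),(y,5),(255,0,0),1)
zm=cv2.remap(zz.astype(np.float32),(f*Q[...,0]/Q[...,2]+cx).astype(np.float32),(f*Q[...,1]/Q[...,2]+cy).astype(np.float32),cv2.INTER_NEAREST)
np.savez('pics/o.npz',o=o,zm=zm,gx=gx,gy=gy)
cv2.imwrite('pics/c.png',cv2.cvtColor(cv2.resize(o,(720,600)),4))
```

```text
bench z 0.0012337912950137662 valid 0.99583203125
0.035 0.047 343 [ 0.4   -0.061  0.035] [0.821 0.285 0.047] 0.0391
0.047 0.056 313 [ 0.402 -0.165  0.047] [0.874 0.286 0.056] 0.0516
0.056 0.07 3991 [ 0.401 -0.169  0.056] [0.873 0.288 0.07 ] 0.0641
0.07 0.1 770 [ 0.406 -0.174  0.07 ] [0.866 0.286 0.1  ] 0.0742
0.1 0.2 1260 [ 0.425 -0.143  0.1  ] [0.883 0.292 0.2  ] 0.1648
centre guess [0.63239588 0.09800054 0.065     ]
```

View pics/c.png

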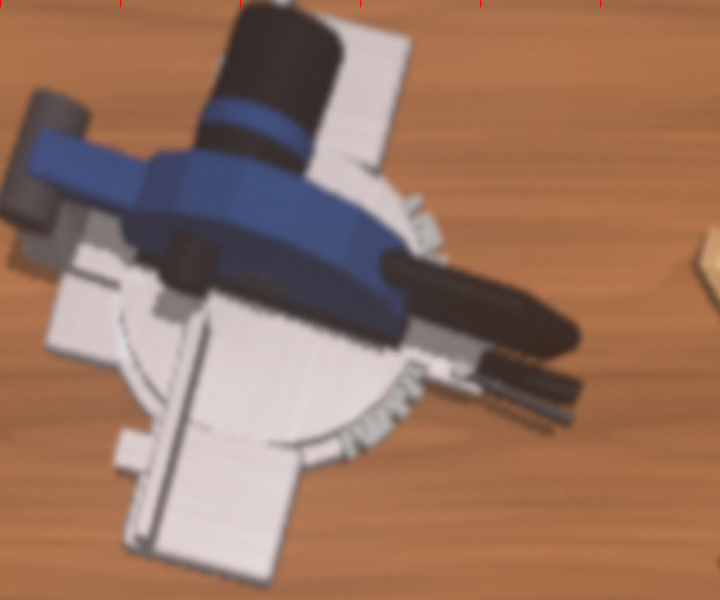

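The ortho view (1.2 px/mm) shows the table centre near (271,291), the base edge running (270,583)–(410,38), and the black grip running (490,362)–(578,388). The lever is sprung out below it. So the table is near 0 to +3°, operator side at about −104°. I'll refine that, and work out the tool axes so I can get a lean.

```bash
cat >> h.py <<'E'
def info():
    s=read_state(); T=R.from_rotvec(s['tool_rot']).as_matrix()
    print('t',round(s['time'],2),'tcp',s['tcp_pos'].round(4),'q',s['q'].round(3),'gap',round(s['finger_gap'],3),'F',s['wrist_force'].round(1))
    print('X',T[:,0].round(3),'Y',T[:,1].round(3),'Z',T[:,2].round(3)); return s,T
def shift(T,p0,*ps):
    for p in ps: print('  to',p,'shift cm',((np.array(p)-p0)@T*100).round(2))
E
python3 - <<'E'
from h import *
import cv2
z=np.load('pics/o.npz');o=z['o'];zm=z['zm'];gx=z['gx'];gy=z['gy']
g=cv2.cvtColor(o,cv2.COLOR_RGB2HSV)
white=((g[...,1]<60)&(g[...,2]>140)).astype(np.uint8)
# base right edge line: rows where edge col found
def edge(rows,lo,hi):
    pp=[]
    for r in rows:
        w=np.where(white[r,lo:hi])[0]
        if len(w): pp.append((lo+w.max(),r))
    return np.array(pp,float)
a=edge(range(390,475),180,300); b=edge(range(45,125),270,370)
for e in(a,b):
    vx,vy,x,y=cv2.fitLine(e.astype(np.float32),cv2.DIST_HUBER,0,.01,.01).ravel(); print('edge ang',np.degrees(np.arctan2(vy,vx)),x,y)
# circle: dark-line edges; gray gradient radial near guess
gray=cv2.GaussianBlur(cv2.cvtColor(o,cv2.COLOR_RGB2GRAY),(0,0),1.5).astype(float)
cx,cy=226,242.5
for it in range(6):
    pp=[]
    for th in np.radians(list(range(35,85,2))+list(range(88,118,2))+list(range(135,172,2))):
        rr=np.arange(120,137,.25); v=gray[np.clip((cy+rr*np.sin(th)).round().astype(int),0,499),(cx+rr*np.cos(th)).round().astype(int)]
        k=np.argmin(v[20:50])+20 if 0 else np.argmin(np.gradient(v)); pp.append((cx+rr[k]*np.cos(th),cy+rr[k]*np.sin(th)))
    pp=np.array(pp); A=np.c_[2*pp,np.ones(len(pp))]; w=np.ones(len(pp))
    for _ in range(10):
        s=np.linalg.lstsq(A*w[:,None],(pp**2).sum(1)*w,rcond=None)[0]; rad=np.sqrt(s[2]+s[0]**2+s[1]**2); e=np.hypot(*(pp-s[:2]).T)-rad; w=1/(1+(e/1)**2)
    cx,cy=s[:2]
print('circle',cx,cy,rad,'rms',np.median(abs(e)))
print('world axis',gx[0]-cy*.001,gy[0]-cx*.001)
# grip: dark pixels z .05-.085 beyond r 180
r,cc=np.mgrid[:500,:600]; rho=np.hypot(r-cy,cc-cx); ang=np.degrees(np.arctan2(r-cy,cc-cx))
dk=(g[...,2]<75)&(rho>185)&(rho<268)&(abs(ang)<40)&(zm>.055)&(zm<.095)
for lo in range(185,270,10):
    m=dk&(rho>=lo)&(rho<lo+10)
    if m.any(): print(lo,m.sum(),np.percentile(ang[m],[2,50,98]).round(2),np.median(zm[m]).round(3))
s,T=info()
shift(T,s['tcp_pos'],(.3,-.4,.5),(.42,-.1,.55),(.38,.2,.55),(.3,.5,.55))
E
```

```text
edge ang -75.298904 239.25882 432.0
edge ang -75.612976 330.11252 84.5
circle 226.93018970767923 244.41991944428887 123.42608597847213 rms 0.8409157552613777
world axis 0.637975965479513 0.08107034576349678
185 216 [14.88 18.07 21.2 ] 0.075
195 205 [15.31 18.13 20.9 ] 0.079
205 220 [15.6  18.45 21.37] 0.078
215 219 [15.8  18.57 21.33] 0.075
225 214 [15.89 18.49 21.18] 0.076
235 194 [16.26 18.52 20.83] 0.075
245 194 [16.32 18.41 20.52] 0.076
255 163 [16.46 18.41 20.29] 0.078
265 1 [18.14 18.14 18.14] 0.082
t 0.1 tcp [ 0.1487 -0.5293  0.2478] q [-1.364  0.3    1.522  0.     1.321 -0.067] gap 0.998 F [-0.3 -0.3 -0.4]
X [0.963 0.27  0.   ] Y [ 0.27  -0.963 -0.001] Z [-0.     0.001 -1.   ]
  to (0.3, -0.4, 0.5) shift cm [ 18.07  -8.38 -25.21]
  to (0.42, -0.1, 0.55) shift cm [ 37.73 -34.03 -30.18]
  to (0.38, 0.2, 0.55) shift cm [ 41.99 -63.99 -30.15]
  to (0.3, 0.5, 0.55) shift cm [ 42.4  -95.04 -30.12]
```

>>> jog_arm(
  motion=[
    [5, -2.5, -5, 0, 1],
    [10, -5, -10, 0, 1],
    [15, -7, -15, 0, 1],
    [18, -9, -20, 0, 1],
    [22, -13, -25, 0, 1],
    [26, -17, -28, 0, 1],
    [30, -22, -30, 0, 1],
    [34, -27, -30, 0, 1],
  ],
)

```text
time: 0.9
tcp_pos: [0.3434, -0.2931, 0.4982]
tool_rot: [-3.112, -0.428, -0.001]
wrist_force: [1.4, -0.9, -0.2]
finger_gap: 1.002
```

```bash
python3 -c "
from h import *
s,T=info(); shift(T,s['tcp_pos'],(.42,-.1,.55),(.42,.05,.55),(.38,.2,.55),(.36,.4,.6))"
```

```text
t 0.9 tcp [ 0.3434 -0.2931  0.4982] q [-7.880e-01  1.800e-02  1.281e+00  1.000e-03  1.842e+00  5.100e-01] gap 1.002 F [ 1.4 -0.9 -0.2]
X [0.963 0.27  0.001] Y [ 0.27  -0.963 -0.   ] Z [ 0.001  0.    -1.   ]
  to (0.42, -0.1, 0.55) shift cm [ 12.59 -16.52  -5.17]
  to (0.42, 0.05, 0.55) shift cm [ 16.64 -30.97  -5.17]
  to (0.38, 0.2, 0.55) shift cm [ 16.83 -46.49  -5.17]
  to (0.36, 0.4, 0.6) shift cm [ 20.31 -66.29 -10.16]
```

>>> jog_arm(
  motion=[
    [4, -3, -2, -5, 1],
    [8, -7, -4, -10, 1],
    [12, -11, -5, -16, 1],
    [14, -16, -5, -22, 1],
    [16, -21, -5, -28, 1],
    [17, -26, -6, -34, 1],
    [17.5, -31, -7, -40, 1],
    [18, -36, -8, -43, 1],
  ],
)

```text
time: 1.7
tcp_pos: [0.4237, 0.0729, 0.5722]
tool_rot: [-2.735, -1.544, 0.0]
wrist_force: [0.6, -0.1, -0.9]
finger_gap: 0.999
```

```bash
python3 -c "
from h import *
s,T=info(); shift(T,s['tcp_pos'],(.39,.2,.6),(.36,.4,.6),(.4,.65,.6),(.45,.75,.6))"
```

```text
t 1.7 tcp [0.4237 0.0729 0.5722] q [0.085 0.015 1.113 0.    2.014 0.628] gap 0.999 F [ 0.6 -0.1 -0.9]
X [ 0.517  0.856 -0.   ] Y [ 0.856 -0.517 -0.001] Z [-0.  0. -1.]
  to (0.39, 0.2, 0.6) shift cm [ 9.14 -9.46 -2.78]
  to (0.36, 0.4, 0.6) shift cm [ 24.71 -22.36  -2.77]
  to (0.4, 0.65, 0.6) shift cm [ 48.18 -31.85  -2.76]
  to (0.45, 0.75, 0.6) shift cm [ 59.33 -32.74  -2.76]
```

>>> jog_arm(
  motion=[
    [3, -4, -1, 0, 1],
    [6, -8, -2, 0, 1],
    [10, -12, -3, 0, 1],
    [14, -16, -3, 0, 1],
    [18, -20, -3, 0, 1],
    [22, -24, -3, 0, 1],
    [26, -28, -3, 0, 1],
    [30, -32.5, -3, 0, 1],
  ],
)

```text
time: 2.5
tcp_pos: [0.3126, 0.4538, 0.602]
tool_rot: [-2.736, -1.544, 0.001]
wrist_force: [0.7, 0.0, 0.9]
finger_gap: 0.998
```

>>> jog_arm(
  motion=[
    [5, -1, 0, 0, 1],
    [10, -1, 0, 0, 1],
    [15, -1, 0, 0, 1],
    [20, -1, 0, 0, 1],
    [25, -1, 0, 0, 1],
    [30, -1, 0, 0, 1],
  ],
)

```text
time: 3.1
tcp_pos: [0.3694, 0.5721, 0.5305]
tool_rot: [-2.725, -1.538, -0.035]
wrist_force: [-0.0, -0.1, -0.4]
finger_gap: 0.998
```

```bash
python3 -c "
from h import *
s,T=info()"
```

```text
t 3.1 tcp [0.3694 0.5721 0.5305] q [9.430e-01 7.300e-01 2.350e-01 2.000e-03 2.151e+00 1.488e+00] gap 0.998 F [-0.  -0.1 -0.4]
X [0.517 0.856 0.025] Y [ 0.856 -0.517  0.   ] Z [ 0.013  0.021 -1.   ]
```

The lean appears only through reach saturation, so I'm testing a far target to see how much tilt it gives.

>>> jog_arm(
  motion=[
    [100, 0, -20, 0, 1],
    [100, 0, -20, 0, 1],
    [100, 0, -20, 0, 1],
    [100, 0, -20, 0, 1],
  ],
)

```text
time: 3.5
tcp_pos: [0.3909, 0.6146, 0.4737]
tool_rot: [-2.714, -1.532, -0.069]
wrist_force: [0.6, 0.4, 0.4]
finger_gap: 0.999
```

```bash
python3 -c "
from h import *
s,T=info()"
```

```text
t 3.5 tcp [0.3909 0.6146 0.4737] q [0.953 0.812 0.236 0.003 2.043 1.498] gap 0.999 F [0.6 0.4 0.4]
X [0.516 0.855 0.051] Y [ 0.856 -0.517  0.001] Z [ 0.027  0.043 -0.999]
```

Each call tilts about 1.4° and re-bases the orientation, so the tilt can ratchet up over many short calls.

>>> jog_arm(
  motion=[
    [16, 0, -12, 0, 1],
  ],
)

```text
time: 3.6
tcp_pos: [0.3914, 0.6169, 0.4769]
tool_rot: [-2.706, -1.527, -0.095]
wrist_force: [0.1, 0.0, -0.1]
finger_gap: 1.003
```

>>> jog_arm(
  motion=[
    [16, 0, -12, 0, 1],
  ],
)

```text
time: 3.7
tcp_pos: [0.3904, 0.617, 0.4874]
tool_rot: [-2.693, -1.52, -0.132]
wrist_force: [-0.6, 0.7, 0.4]
finger_gap: 1.0
```

>>> jog_arm(
  motion=[
    [16, 0, -12, 0, 1],
    [16, 0, -12, 0, 1],
  ],
)

```text
time: 3.9
tcp_pos: [0.3879, 0.6159, 0.5017]
tool_rot: [-2.678, -1.511, -0.175]
wrist_force: [-0.3, -0.5, -0.1]
finger_gap: 0.999
```

```bash
python3 -c "
from h import *
s,T=info()"
```

```text
t 3.9 tcp [0.3879 0.6159 0.5017] q [0.956 0.775 0.235 0.007 2.003 1.503] gap 0.999 F [-0.3 -0.5 -0.1]
X [0.513 0.849 0.129] Y [ 0.856 -0.517  0.002] Z [ 0.069  0.109 -0.992]
```

>>> jog_arm(
  motion=[
    [18, 0, -10, 0, 1],
  ],
)

```text
time: 4.0
tcp_pos: [0.3897, 0.62, 0.505]
tool_rot: [-2.665, -1.504, -0.212]
wrist_force: [-1.2, 0.5, 0.2]
finger_gap: 1.004
```

>>> jog_arm(
  motion=[
    [18, 0, -10, 0, 1],
  ],
)

```text
time: 4.1
tcp_pos: [0.3913, 0.624, 0.5089]
tool_rot: [-2.651, -1.496, -0.248]
wrist_force: [-0.1, -0.0, -0.1]
finger_gap: 1.0
```

>>> jog_arm(
  motion=[
    [18, 0, -9, 0, 1],
  ],
)

```text
time: 4.2
tcp_pos: [0.393, 0.6281, 0.5128]
tool_rot: [-2.636, -1.488, -0.285]
wrist_force: [0.8, 0.4, 0.2]
finger_gap: 0.998
```

>>> jog_arm(
  motion=[
    [18, 0, -9, 0, 1],
  ],
)

```text
time: 4.3
tcp_pos: [0.3945, 0.6317, 0.5172]
tool_rot: [-2.622, -1.479, -0.32]
wrist_force: [-0.1, 0.7, -0.2]
finger_gap: 1.001
```

>>> jog_arm(
  motion=[
    [18, 0, -8, 0, 1],
  ],
)

```text
time: 4.4
tcp_pos: [0.3961, 0.6357, 0.5215]
tool_rot: [-2.607, -1.471, -0.356]
wrist_force: [-0.5, 0.6, -0.0]
finger_gap: 0.998
```

>>> jog_arm(
  motion=[
    [18, 0, -8, 0, 1],
  ],
)

```text
time: 4.5
tcp_pos: [0.3976, 0.6392, 0.5263]
tool_rot: [-2.591, -1.462, -0.391]
wrist_force: [-0.0, 0.9, -0.5]
finger_gap: 1.001
```

>>> jog_arm(
  motion=[
    [18, 0, -7, 0, 1],
  ],
)

```text
time: 4.6
tcp_pos: [0.3993, 0.6432, 0.5308]
tool_rot: [-2.575, -1.453, -0.427]
wrist_force: [0.4, 0.3, 0.1]
finger_gap: 1.002
```

>>> jog_arm(
  motion=[
    [18, 0, -7, 0, 1],
  ],
)

```text
time: 4.7
tcp_pos: [0.4009, 0.6468, 0.5358]
tool_rot: [-2.558, -1.444, -0.461]
wrist_force: [-0.0, -0.5, -0.2]
finger_gap: 0.997
```

>>> jog_arm(
  motion=[
    [18, 0, -6, 0, 1],
  ],
)

```text
time: 4.8
tcp_pos: [0.4027, 0.6508, 0.5405]
tool_rot: [-2.541, -1.434, -0.497]
wrist_force: [0.1, 0.1, 0.1]
finger_gap: 0.999
```

>>> jog_arm(
  motion=[
    [18, 0, -6, 0, 1],
  ],
)

```text
time: 4.9
tcp_pos: [0.4044, 0.6544, 0.5456]
tool_rot: [-2.524, -1.424, -0.531]
wrist_force: [0.4, 1.2, 0.8]
finger_gap: 0.999
```

```bash
python3 -c "
from h import *
s,T=info()"
```

```text
t 4.9 tcp [0.4044 0.6544 0.5456] q [0.964 0.736 0.236 0.019 1.759 1.515] gap 0.999 F [0.4 1.2 0.8]
X [0.473 0.785 0.4  ] Y [ 0.855 -0.518  0.006] Z [ 0.212  0.339 -0.917]
```

>>> jog_arm(
  motion=[
    [18, 0, -5, 0, 1],
  ],
)

```text
time: 5.0
tcp_pos: [0.4063, 0.6585, 0.5505]
tool_rot: [-2.506, -1.414, -0.566]
wrist_force: [0.1, -0.8, 0.2]
finger_gap: 0.999
```

>>> jog_arm(
  motion=[
    [18, 0, -5, 0, 1],
  ],
)

```text
time: 5.1
tcp_pos: [0.408, 0.6621, 0.5557]
tool_rot: [-2.488, -1.404, -0.6]
wrist_force: [0.1, 1.1, 0.6]
finger_gap: 1.001
```

>>> jog_arm(
  motion=[
    [18, 0, -4, 0, 1],
  ],
)

```text
time: 5.2
tcp_pos: [0.41, 0.6662, 0.5607]
tool_rot: [-2.468, -1.393, -0.635]
wrist_force: [0.0, 0.1, -0.2]
finger_gap: 1.001
```

>>> jog_arm(
  motion=[
    [18, 0, -4, 0, 1],
  ],
)

```text
time: 5.3
tcp_pos: [0.4117, 0.6699, 0.5661]
tool_rot: [-2.449, -1.383, -0.668]
wrist_force: [-0.4, 0.1, 0.7]
finger_gap: 1.001
```

>>> jog_arm(
  motion=[
    [18, 0, -3, 0, 1],
  ],
)

```text
time: 5.4
tcp_pos: [0.4138, 0.6741, 0.5711]
tool_rot: [-2.43, -1.371, -0.702]
wrist_force: [-0.3, -0.2, 0.6]
finger_gap: 1.001
```

>>> jog_arm(
  motion=[
    [18, 0, -3, 0, 1],
  ],
)

```text
time: 5.5
tcp_pos: [0.4156, 0.6777, 0.5765]
tool_rot: [-2.41, -1.36, -0.734]
wrist_force: [-0.4, 0.3, -0.0]
finger_gap: 0.996
```

>>> jog_arm(
  motion=[
    [18, 0, -2, 0, 1],
  ],
)

```text
time: 5.6
tcp_pos: [0.4177, 0.6819, 0.5817]
tool_rot: [-2.389, -1.349, -0.767]
wrist_force: [-0.2, -0.3, -0.2]
finger_gap: 0.998
```

>>> jog_arm(
  motion=[
    [18, 0, -1, 0, 1],
  ],
)

```text
time: 5.7
tcp_pos: [0.4203, 0.6868, 0.5856]
tool_rot: [-2.368, -1.337, -0.8]
wrist_force: [-0.2, -0.4, 0.5]
finger_gap: 1.002
```

>>> jog_arm(
  motion=[
    [18, 0, 0, 0, 1],
  ],
)

```text
time: 5.8
tcp_pos: [0.4233, 0.6925, 0.5886]
tool_rot: [-2.347, -1.325, -0.833]
wrist_force: [0.2, -0.1, -0.3]
finger_gap: 1.001
```

```bash
python3 -c "
from h import *
s,T=info(); shift(T,s['tcp_pos'],(.37,.4,.55),(.38,.1,.5),(.40,-.1,.45),(.5,-.3,.3))"
```

```text
t 5.8 tcp [0.4233 0.6925 0.5886] q [0.969 0.718 0.235 0.029 1.511 1.52 ] gap 1.001 F [ 0.2 -0.1 -0.3]
X [0.4   0.669 0.627] Y [ 0.855 -0.519  0.008] Z [ 0.331  0.532 -0.779]
  to (0.37, 0.4, 0.55) shift cm [-24.11  10.59 -14.32]
  to (0.38, 0.1, 0.5) shift cm [-46.91  26.97 -26.07]
  to (0.4, -0.1, 0.45) shift cm [-62.62  39.02 -32.15]
  to (0.5, -0.3, 0.3) shift cm [-81.39  57.82 -27.8 ]
```

>>> jog_arm(
  motion=[
    [-4, 2, -3, 0, 1],
    [-8, 3.5, -5, 0, 1],
    [-12, 5, -8, 0, 1],
    [-16, 7, -10, 0, 1],
    [-20, 9, -12, 0, 1],
    [-24, 11, -15, 0, 1],
    [-28, 13.5, -18, 0, 1],
    [-32, 16, -20, 0, 1],
  ],
)

```text
time: 6.6
tcp_pos: [0.3704, 0.3554, 0.5537]
tool_rot: [-2.345, -1.325, -0.836]
wrist_force: [0.4, -0.4, 0.8]
finger_gap: 0.998
```

```bash
python3 -c "
from h import *
s,T=info(); shift(T,s['tcp_pos'],(.37,.1,.55),(.40,-.05,.5),(.42,-.2,.4),(.5,-.26,.25))"
```

```text
t 6.6 tcp [0.3704 0.3554 0.5537] q [ 0.573 -0.155  1.432  0.287  1.246  1.111] gap 0.998 F [ 0.4 -0.4  0.8]
X [0.398 0.668 0.629] Y [ 0.855 -0.519  0.009] Z [ 0.332  0.534 -0.778]
  to (0.37, 0.1, 0.55) shift cm [-17.31  13.21 -13.36]
  to (0.4, -0.05, 0.5) shift cm [-29.27  23.5  -16.48]
  to (0.42, -0.2, 0.4) shift cm [-44.78  32.9  -16.04]
  to (0.5, -0.26, 0.25) shift cm [-55.03  42.72  -4.92]
```

>>> jog_arm(
  motion=[
    [-3, 3, -2.5, 0, 1],
    [-7, 5, -5, 0, 1],
    [-10, 8, -8, 0, 1],
    [-13, 10, -10, 0, 1],
    [-17, 13, -13, 0, 1],
    [-21, 16.5, -14, 0, 1],
    [-25, 20, -15, 0, 1],
    [-29, 23.5, -16, 0, 1],
  ],
)

```text
time: 7.4
tcp_pos: [0.3978, -0.0255, 0.5055]
tool_rot: [-2.347, -1.325, -0.84]
wrist_force: [1.0, -0.2, 0.1]
finger_gap: 0.997
```

```bash
python3 -c "
from h import *
s,T=info(); shift(T,s['tcp_pos'],(.40,-.05,.5),(.42,-.2,.4),(.49,-.26,.25))"
```

```text
t 7.4 tcp [ 0.3978 -0.0255  0.5055] q [-0.532 -0.227  1.599  0.688  1.706  0.129] gap 0.997 F [ 1.  -0.2  0.1]
X [0.398 0.668 0.629] Y [ 0.854 -0.52   0.012] Z [ 0.335  0.533 -0.777]
  to (0.4, -0.05, 0.5) shift cm [-1.89  1.46 -0.8 ]
  to (0.42, -0.2, 0.4) shift cm [-17.4   10.85  -0.35]
  to (0.49, -0.26, 0.25) shift cm [-28.06  19.76  10.46]
```

>>> jog_arm(
  motion=[
    [-4.5, 3, 0, 0, 1],
    [-9, 5.5, 0, 0, 1],
    [-13, 8, 0, 0, 1],
    [-17, 11, 0, 0, 1],
    [-20, 14, 3, 0, 1],
    [-23, 16, 6, 0, 1],
    [-26, 18, 8.5, 0, 1],
    [-28, 20, 10.5, 0, 1],
  ],
)

```text
time: 8.2
tcp_pos: [0.4926, -0.2614, 0.2471]
tool_rot: [-2.348, -1.323, -0.839]
wrist_force: [-0.7, 0.1, 0.6]
finger_gap: 0.998
```

Run:
```python
from h import *
s,T=info(); c=cam('wrist'); im,d=vision.read_camera('wrist'); np.savez('pics/w0.npz',im=im,d=d,T=T,M=c[3],t=c[4])
print('cam at',(-c[3].T@c[4]).round(3))
for a in np.radians([-111,-107,-103,-134]):
    p=np.array([.638+.245*np.cos(a),.081+.245*np.sin(a),.065]); print(p.round(3),np.round(proj(c,p),0)); 
    g=np.array([-np.cos(a),-np.sin(a),0]); y=np.cross(T[:,2],g); y/=np.linalg.norm(y); y*=np.sign(y@T[:,1]); print(' turn deg',np.degrees(np.arctan2(np.cross(T[:,1],y)@T[:,2],T[:,1]@y)).round(1))
cv2.imwrite('pics/d.png',cv2.cvtColor(cv2.resize(im,(800,500)),4))
```

```text
t 8.2 tcp [ 0.4926 -0.2614  0.2471] q [-0.808  0.38   1.538  0.662  1.45  -0.424] gap 0.998 F [-0.7  0.1  0.6]
X [0.399 0.667 0.629] Y [ 0.853 -0.521  0.01 ] Z [ 0.335  0.533 -0.777]
cam at [ 0.482 -0.277  0.392]
[ 0.55  -0.148  0.065] [310. 188.]
 turn deg -13.3
[ 0.566 -0.153  0.065] [324. 185.]
 turn deg -18.2
[ 0.583 -0.158  0.065] [338. 181.]
 turn deg -23.1
[ 0.468 -0.095  0.065] [224. 186.]
 turn deg 16.1
```

View pics/d.png

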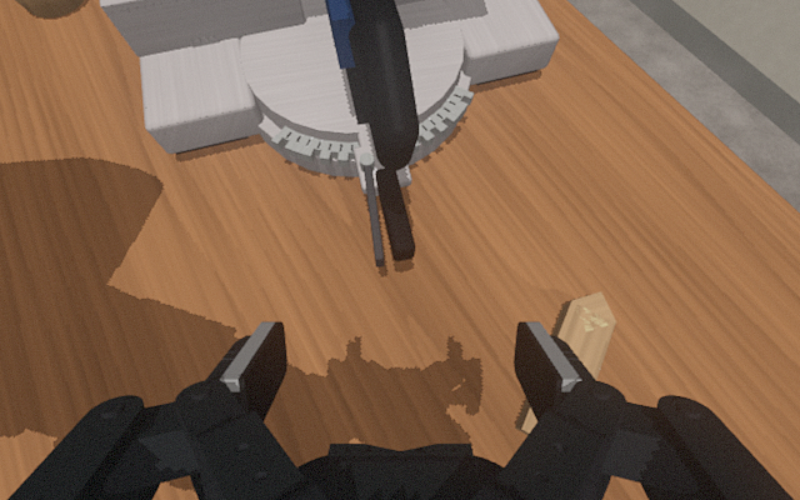

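The wrist view shows the lever strip at (365,160)–(380,265) and the grip at (388,170)–(403,255). The handle ends at (395,165), with the notched plate behind it. Now I'll measure the grip line in 3D.

Run:
```python
from h import *
z=np.load('pics/w0.npz'); im=z['im'];d=z['d']; f=cam('wrist')[0]; c=(*cam('wrist')[:3],z['M'],z['t'])
P=pts(c,d); hsv=cv2.cvtColor(im,cv2.COLOR_RGB2HSV)
print('bench',np.median(P[260:300,200:320,2][d[260:300,200:320]>0]).round(4))
m=np.zeros((400,640),bool); m[128:215,285:335]=1
m&=(d>0)&(P[...,2]>.066)&(P[...,2]<.088)&(hsv[...,2]<110)&(P[...,1]<-.02)
n,l,st,ce=cv2.connectedComponentsWithStats(m.astype(np.uint8))
for i in range(1,n):
    if st[i,4]<60: continue
    q=P[l==i]; vx,vy,x,y=cv2.fitLine(q[:,:2].astype(np.float32),cv2.DIST_HUBER,0,.01,.01).ravel()
    s=-1 if vy>0 else 1
    al=(q[:,:2]-[x,y])@[vx*s,vy*s]; w=(q[:,:2]-[x,y])@[-vy*s,vx*s]
    A=np.array([.638,.081]); off=(A-[x,y])@[-vy*s,vx*s]
    e=[x,y]+al.max()*np.array([vx*s,vy*s])
    print(i,st[i],'z',np.median(q[:,2]).round(4),'bearing',np.degrees(np.arctan2(vy*s,vx*s)).round(2),'mid',x.round(4),y.round(4),'len',np.ptp(al).round(4),'width',np.percentile(w,[2,98]).round(4),'axis off',off.round(4),'end',e.round(4),'end dist',np.hypot(*(e-A)).round(4))
# turntable circle from top-height white points
w=(d>0)&(abs(P[...,2]-.064)<.004)&(hsv[...,1]<60)
q=P[w][:,:2]; rho=np.hypot(*(q-[.638,.081]).T); an=np.degrees(np.arctan2(*(q-[.638,.081]).T[::-1]))
for a in range(-180,-20,10):
    k=(an>a)&(an<a+10)&(rho<.16)
    if k.sum()>20: print(a,k.sum(),np.percentile(rho[k],[95,99]).round(4),end='; ')
```

```text
bench -0.0003
1 [289 130  19  81 556] z 0.075 bearing -113.16 mid 0.549 -0.1264 len 0.0991 width [-0.0039  0.004 ] axis off 0.0003 end [ 0.531  -0.1684] end dist 0.2714
2 [ 301  135   31   71 1245] z 0.0768 bearing -108.52 mid 0.5653 -0.1369 len 0.0875 width [-0.0091  0.0099] axis off -0.0003 end [ 0.5528 -0.1743] end dist 0.2692
-180 915 [0.1554 0.159 ]; -170 587 [0.124  0.1347]; -160 578 [0.1235 0.1249]; -150 593 [0.124  0.1255]; -140 585 [0.1246 0.1256]; -130 588 [0.1247 0.126 ]; -120 821 [0.1516 0.1572]; -110 41 [0.1569 0.1578]; -90 62 [0.1278 0.128 ]; -80 273 [0.1272 0.1279]; -70 359 [0.1274 0.1283]; -60 393 [0.1274 0.1287]; -50 408 [0.1269 0.1287]; -40 631 [0.1555 0.1589]; -30 648 [0.1567 0.1593];
```

```bash
cat >> h.py <<'E'
A=np.array([.638,.081]); 
def grasp(b,rr,lat,h=.065):
    """world grasp pt at bearing b deg, radius rr, lat m to operator's left of grip line"""
    a=np.radians(b); u=np.array([np.cos(a),np.sin(a)]); l=np.array([np.sin(a),-np.cos(a)])
    return np.r_[A+rr*u+lat*l,h]
def plan(T,p0,b,rr,lat,h=.065,back=0.):
    p=grasp(b,rr,lat,h)+T[:,2]*(.002-back); a=np.radians(b); g=np.array([-np.cos(a),-np.sin(a),0])
    y=np.cross(T[:,2],g); y/=np.linalg.norm(y); y*=np.sign(y@T[:,1])
    tn=np.degrees(np.arctan2(np.cross(T[:,1],y)@T[:,2],T[:,1]@y))
    print(' b',round(b,2),'shift cm',((p-p0)@T*100).round(2),'turn',tn.round(1),'p',p.round(3),'y_z',y[2].round(2))
E
python3 - <<'E'
from h import *
z=np.load('pics/w0.npz'); im=z['im']; c=(*cam('wrist')[:3],z['M'],z['t'])
gray=cv2.cvtColor(im,cv2.COLOR_RGB2GRAY).astype(np.float32)
big=np.arange(-160,-60,.15); rows=[]
for r in np.arange(.136,.154,.0005):
    uv=np.array([proj(c,[A[0]+r*np.cos(np.radians(b)),A[1]+r*np.sin(np.radians(b)),.048]) for b in big],np.float32)
    rows.append(cv2.remap(gray,uv[None,:,0],uv[None,:,1],cv2.INTER_CUBIC)[0])
S=np.array(rows); cv2.imwrite('pics/strip.png',cv2.resize(S,(800,360)))
s,T=info()
plan(T,s['tcp_pos'],-108.5,.248,.0045,back=.06); plan(T,s['tcp_pos'],-108.5,.248,.0045)
E
```

```text
t 8.25 tcp [ 0.4934 -0.2619  0.2429] q [-0.808  0.389  1.537  0.662  1.448 -0.424] gap 1.003 F [ 0.7 -0.8 -6.1]
X [0.402 0.665 0.63 ] Y [ 0.853 -0.522  0.006] Z [ 0.332  0.535 -0.777]
 b -108.5 shift cm [-1.47 -0.54 15.91] turn -16.5 p [ 0.536 -0.184  0.11 ] y_z 0.18
 b -108.5 shift cm [-1.47 -0.54 21.91] turn -16.5 p [ 0.556 -0.152  0.063] y_z 0.18[ WARN:0@0.448] global loadsave.cpp:1063 imwrite_ Unsupported depth image for selected encoder is fallbacked to CV_8U.
```

View pics/strip.png

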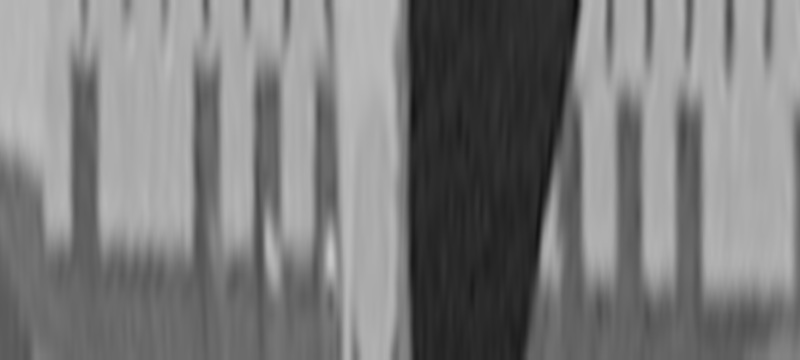

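Strip (0.125°/px): the left notches sit at columns 85, 206, 267 and 326, so the 30° notch is at bearing −134.3° and 22.5° at −126.6°. The grip is at −108.5° with the plunger on the rim. Approaching.

>>> jog_arm(
  motion=[
    [-0.5, -0.2, 3, -5, 1],
    [-1, -0.4, 6, -10, 1],
    [-1.5, -0.5, 9, -14, 1],
    [-1.5, -0.5, 12, -16.5, 1],
    [-1.5, -0.5, 15, -16.5, 1],
    [-1.5, -0.5, 15, -16.5, 1],
  ],
)

```text
time: 8.85
tcp_pos: [0.5327, -0.187, 0.1146]
tool_rot: [-2.183, -1.681, -0.912]
wrist_force: [-0.6, 0.2, -0.7]
finger_gap: 1.0
```

Run:
```python
from h import *
c=cam('wrist'); im,d=vision.read_camera('wrist')
s,T=info()
plan(T,s['tcp_pos'],-108.5,.248,.0045,back=.03); plan(T,s['tcp_pos'],-108.5,.248,.0045)
cv2.imwrite('pics/e.png',cv2.cvtColor(im,4))
```

```text
t 8.9 tcp [ 0.5329 -0.1883  0.1164] q [-0.662  0.525  1.671  0.751  1.161 -0.792] gap 0.999 F [ 0.2 -0.7  0.1]
X [0.143 0.785 0.603] Y [ 0.933 -0.311  0.183] Z [ 0.331  0.536 -0.777]
 b -108.5 shift cm [0.01 0.02 3.83] turn 0.1 p [ 0.546 -0.168  0.087] y_z 0.18
 b -108.5 shift cm [0.01 0.02 6.83] turn 0.1 p [ 0.556 -0.152  0.063] y_z 0.18
```

View pics/e.png

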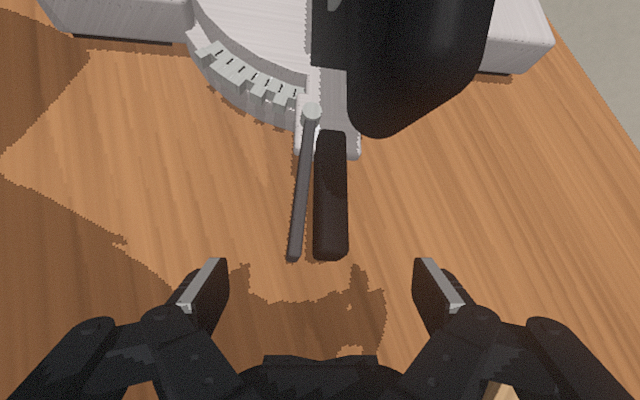

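The jaws at (215..415, 270) straddle the lever (298) and grip (331), clear of the handle. Advancing.

>>> jog_arm(
  motion=[
    [0, 0, 1.5, 0, 1],
    [0, 0, 3, 0, 1],
    [0, 0, 4.5, 0, 1],
    [0, 0, 5.7, 0, 1],
    [0, 0, 6.8, 0, 1],
    [0, 0, 6.8, 0, 1],
  ],
)

```text
time: 9.5
tcp_pos: [0.5553, -0.1508, 0.0622]
tool_rot: [-2.183, -1.682, -0.912]
wrist_force: [0.4, -0.6, 0.7]
finger_gap: 1.0
```

>>> jog_arm(
  motion=[
    [0, 0, 0, 0, 0.6],
    [0, 0, 0, 0, 0.5],
    [0, 0, 0, 0, 0.4],
    [0, 0, 0, 0, 0.2],
    [0, 0, 0, 0, 0.1],
    [0, 0, 0, 0, 0.1],
  ],
)

```text
time: 10.1
tcp_pos: [0.5555, -0.1517, 0.0631]
tool_rot: [-2.184, -1.683, -0.913]
wrist_force: [-2.0, -5.8, 6.6]
finger_gap: 0.346
```

Run:
```python
from h import *
im,d=vision.read_camera('wrist'); s,T=info(); print(s['moment'].round(2))
cv2.imwrite('pics/f.png',cv2.cvtColor(im,4))
p=s['tcp_pos']-.002*T[:,2]; v=p[:2]-A; print('r',np.hypot(*v),'bearing',np.degrees(np.arctan2(v[1],v[0])),'z',p[2])
for b in np.arange(-110,-132,-1.5): plan(T,s['tcp_pos'],b,.248,.0045)
```

```text
t 10.15 tcp [ 0.5555 -0.1517  0.0632] q [-0.584  0.614  1.684  0.814  1.046 -0.824] gap 0.345 F [-1.6 -4.9  6.2]
X [0.143 0.785 0.602] Y [ 0.933 -0.31   0.183] Z [ 0.33   0.536 -0.777]
[-0.25  0.91  0.37]
r 0.24813592662466843 bearing -109.57170154743899 z 0.06471134908407444
 b -110.0 shift cm [ 0.11 -0.62 -0.1 ] turn 2.0 p [ 0.55  -0.149  0.063] y_z 0.16
 b -111.5 shift cm [ 0.22 -1.26 -0.17] turn 3.9 p [ 0.544 -0.147  0.063] y_z 0.14
 b -113.0 shift cm [ 0.33 -1.89 -0.22] turn 5.8 p [ 0.538 -0.144  0.063] y_z 0.12
 b -114.5 shift cm [ 0.46 -2.53 -0.27] turn 7.7 p [ 0.532 -0.142  0.063] y_z 0.1
 b -116.0 shift cm [ 0.6  -3.16 -0.31] turn 9.6 p [ 0.526 -0.139  0.063] y_z 0.08
 b -117.5 shift cm [ 0.76 -3.79 -0.34] turn 11.5 p [ 0.52  -0.136  0.063] y_z 0.06
 b -119.0 shift cm [ 0.93 -4.42 -0.36] turn 13.5 p [ 0.514 -0.133  0.063] y_z 0.04
 b -120.5 shift cm [ 1.11 -5.04 -0.36] turn 15.4 p [ 0.509 -0.129  0.063] y_z 0.02
 b -122.0 shift cm [ 1.3  -5.66 -0.36] turn 17.3 p [ 0.503 -0.126  0.063] y_z -0.0
 b -123.5 shift cm [ 1.51 -6.27 -0.34] turn 19.3 p [ 0.498 -0.122  0.063] y_z -0.03
 b -125.0 shift cm [ 1.73 -6.89 -0.32] turn 21.2 p [ 0.493 -0.118  0.063] y_z -0.05
 b -126.5 shift cm [ 1.96 -7.49 -0.28] turn 23.1 p [ 0.488 -0.115  0.063] y_z -0.07
 b -128.0 shift cm [ 2.2  -8.09 -0.23] turn 25.0 p [ 0.482 -0.111  0.063] y_z -0.09
 b -129.5 shift cm [ 2.46 -8.69 -0.17] turn 26.9 p [ 0.477 -0.106  0.063] y_z -0.11
 b -131.0 shift cm [ 2.72 -9.27 -0.11] turn 28.8 p [ 0.473 -0.102  0.063] y_z -0.13
```

View pics/f.png

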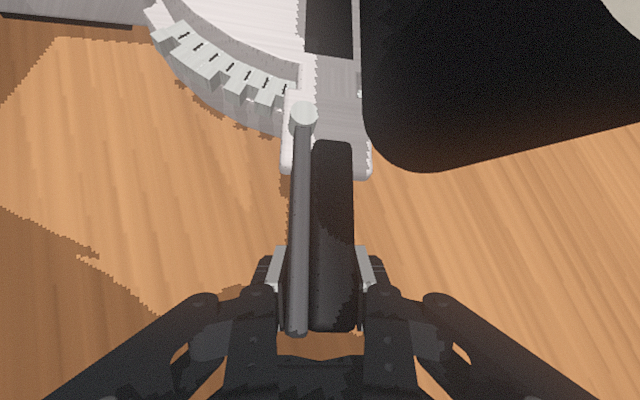

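The lever at (298,220) is pressed flat on the grip (330,230), and the gap of 29 mm confirms it. Swinging.

>>> jog_arm(
  motion=[
    [0.1, -0.5, -0.1, 1.5, 0.1],
    [0.2, -1.2, -0.2, 3.8, 0.1],
    [0.3, -1.9, -0.2, 5.8, 0.1],
    [0.5, -2.5, -0.3, 7.7, 0.1],
    [0.6, -3.2, -0.3, 9.6, 0.1],
    [0.8, -3.8, -0.3, 11.5, 0.1],
    [0.9, -4.4, -0.4, 13.5, 0.1],
    [1.1, -5.0, -0.4, 15.4, 0.1],
  ],
)

```text
time: 10.95
tcp_pos: [0.5094, -0.1298, 0.0645]
tool_rot: [-2.338, -1.341, -0.841]
wrist_force: [5.2, -1.4, 4.8]
finger_gap: 0.323
```

Run:
```python
from h import *
s,T=info(); print(s['moment'].round(2))
p=s['tcp_pos']-.002*T[:,2]; v=p[:2]-A; print('r',np.hypot(*v),'bearing',np.degrees(np.arctan2(v[1],v[0])),'z',p[2])
for b in np.arange(-120.5,-132,-1.5): plan(T,s['tcp_pos'],b,.248,.0045)
```

```text
t 10.95 tcp [ 0.5094 -0.1298  0.0645] q [-0.599  0.528  1.831  0.838  1.01  -0.615] gap 0.323 F [ 5.2 -1.4  4.8]
X [0.387 0.673 0.63 ] Y [ 0.86  -0.51   0.017] Z [ 0.332  0.535 -0.777]
[-0.59 -1.42 -0.64]
r 0.2481706433051972 bearing -121.37852365560519 z 0.06605952168032878
 b -120.5 shift cm [-0.06 -0.07  0.09] turn -0.2 p [ 0.509 -0.129  0.063] y_z 0.02
 b -122.0 shift cm [-0.03 -0.72  0.09] turn 1.7 p [ 0.503 -0.126  0.063] y_z -0.0
 b -123.5 shift cm [-0.   -1.37  0.11] turn 3.6 p [ 0.498 -0.122  0.063] y_z -0.02
 b -125.0 shift cm [ 0.05 -2.02  0.13] turn 5.6 p [ 0.493 -0.118  0.063] y_z -0.04
 b -126.5 shift cm [ 0.11 -2.66  0.17] turn 7.5 p [ 0.488 -0.115  0.063] y_z -0.07
 b -128.0 shift cm [ 0.18 -3.3   0.21] turn 9.4 p [ 0.482 -0.111  0.063] y_z -0.09
 b -129.5 shift cm [ 0.27 -3.95  0.27] turn 11.3 p [ 0.477 -0.106  0.063] y_z -0.11
 b -131.0 shift cm [ 0.37 -4.58  0.34] turn 13.2 p [ 0.473 -0.102  0.063] y_z -0.13
```

>>> jog_arm(
  motion=[
    [0, -0.6, 0.1, 1.5, 0.1],
    [0, -1.3, 0.1, 3.4, 0.1],
    [0, -1.9, 0.1, 5.3, 0.1],
    [0.1, -2.6, 0.2, 7.3, 0.1],
    [0.2, -3.2, 0.2, 9.2, 0.1],
    [0.3, -3.9, 0.3, 11.2, 0.1],
    [0.4, -4.6, 0.3, 13.2, 0.1],
    [0.4, -4.6, 0.3, 13.2, 0.1],
  ],
)

```text
time: 11.75
tcp_pos: [0.4733, -0.1028, 0.065]
tool_rot: [-2.437, -1.042, -0.774]
wrist_force: [1.2, 0.7, 2.7]
finger_gap: 0.318
```

```bash
cat > meas.py <<'E'
from h import *
def run(tag):
    c=cam('wrist'); s,T=info(); im,d=vision.read_camera('wrist'); print('M',s['moment'].round(2))
    cv2.imwrite(f'pics/{tag}.png',cv2.cvtColor(im,4))
    p=s['tcp_pos']-.002*T[:,2]; v=p[:2]-A; print('tcp r',np.hypot(*v).round(4),'bearing',np.degrees(np.arctan2(v[1],v[0])).round(2),'z',p[2].round(4))
    P=pts(c,d); hsv=cv2.cvtColor(im,cv2.COLOR_RGB2HSV); w=P[...,:2]-A; rho=np.hypot(w[...,0],w[...,1]); b=np.degrees(np.arctan2(w[...,1],w[...,0]))
    m=(d>0)&(P[...,2]>.066)&(P[...,2]<.088)&(hsv[...,2]<110)&(rho>.186)&(rho<.232)&(b<-90)&(b>-160)
    n,l,st,ce=cv2.connectedComponentsWithStats(m.astype(np.uint8),connectivity=4)
    for i in range(1,n):
        if st[i,4]<150: continue
        q=P[l==i]; vx,vy,x,y=cv2.fitLine(q[:,:2].astype(np.float32),cv2.DIST_HUBER,0,.01,.01).ravel(); k=1 if vy<0 else -1
        print(' part',st[i],'z',np.median(q[:,2]).round(3),'line',np.degrees(np.arctan2(vy*k,vx*k)).round(2),'polar',np.percentile(b[l==i],[3,50,97]).round(2))
    gray=cv2.cvtColor(im,cv2.COLOR_RGB2GRAY).astype(np.float32); big=np.arange(-155,-115,.1)
    S=[]
    for r in np.arange(.136,.154,.0005):
        uv=np.array([proj(c,[A[0]+r*np.cos(np.radians(t)),A[1]+r*np.sin(np.radians(t)),.048]) for t in big],np.float32); S.append(cv2.remap(gray,uv[None,:,0],uv[None,:,1],cv2.INTER_CUBIC)[0])
    S=np.array(S); pr=S[14:22].mean(0); lo=(pr<pr.mean()-20); 
    e=np.flatnonzero(np.diff(lo.astype(int))); print('dark spans',big[e].round(1))
    return s,T
E
python3 - <<'E'
from meas import *
s,T=run('g')
E
```

```text
t 11.75 tcp [ 0.4733 -0.1028  0.065 ] q [-0.595  0.453  1.958  0.868  0.969 -0.43 ] gap 0.318 F [1.2 0.7 2.7]
X [0.574 0.538 0.617] Y [ 0.746 -0.654 -0.124] Z [ 0.337  0.532 -0.777]
M [-2.04 -2.84 -1.33]
tcp r 0.2481 bearing -131.81 z 0.0665
 part [ 287  147   63   97 4705] z 0.077 line -132.98 polar [-135.4  -131.27 -128.32]
dark spans [-127.9]
```

View pics/g.png

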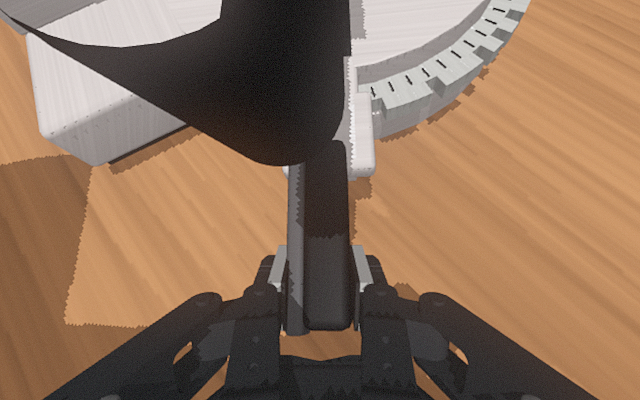

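The lever is still flat, at (297,240), and the grip is at about −130.7°, between the 22.5° and 30° notches. Releasing the lever by opening partly.

>>> jog_arm(
  motion=[
    [0, 0, 0, 0, 0.75],
    [0, 0, 0, 0, 0.75],
    [0, 0, 0, 0, 0.75],
    [0, 0, 0, 0, 0.75],
    [0, 0, 0, 0, 0.75],
  ],
)

```text
time: 12.3
tcp_pos: [0.4732, -0.1028, 0.0649]
tool_rot: [-2.436, -1.043, -0.773]
wrist_force: [0.9, -0.3, 0.2]
finger_gap: 0.756
```

Run:
```python
from meas import *
s,T=run('g2')
for b,l in((-130.7,.0045),(-130.7,.018),(-130.7,.022),(-131.7,.022),(-132.7,.022),(-133.5,.022),(-134.3,.022),(-135,.022)): plan(T,s['tcp_pos'],b,.248,l)
```

```text
t 12.3 tcp [ 0.4732 -0.1028  0.0649] q [-0.595  0.454  1.957  0.868  0.97  -0.431] gap 0.756 F [ 0.9 -0.3  0.2]
X [0.573 0.539 0.617] Y [ 0.747 -0.653 -0.124] Z [ 0.336  0.533 -0.777]
M [-0.24  0.15  0.03]
tcp r 0.2481 bearing -131.84 z 0.0664
 part [ 307  147   45   97 3799] z 0.077 line -133.6 polar [-133.06 -130.4  -128.02]
 part [276 164  30  83 911] z 0.074 line -132.85 polar [-136.6  -134.78 -134.48]
dark spans [-126.6]
 b -130.7 shift cm [-0.08  0.06  0.11] turn -0.5 p [ 0.474 -0.103  0.063] y_z -0.12
 b -130.7 shift cm [-0.19 -1.28  0.24] turn -0.5 p [ 0.463 -0.094  0.063] y_z -0.12
 b -130.7 shift cm [-0.22 -1.68  0.27] turn -0.5 p [ 0.46  -0.092  0.063] y_z -0.12
 b -131.7 shift cm [-0.23 -2.11  0.34] turn 0.7 p [ 0.457 -0.088  0.063] y_z -0.13
 b -132.7 shift cm [-0.22 -2.53  0.41] turn 2.0 p [ 0.454 -0.085  0.063] y_z -0.15
 b -133.5 shift cm [-0.22 -2.88  0.47] turn 3.0 p [ 0.452 -0.083  0.063] y_z -0.16
 b -134.3 shift cm [-0.21 -3.22  0.53] turn 4.0 p [ 0.45  -0.08   0.063] y_z -0.17
 b -135 shift cm [-0.2  -3.52  0.59] turn 4.9 p [ 0.448 -0.078  0.063] y_z -0.18
```

>>> jog_arm(
  motion=[
    [-0.1, -0.7, 0.1, 0, 0.75],
    [-0.2, -1.4, 0.2, 0, 0.75],
    [-0.2, -1.6, 0.3, 0, 0.75],
    [-0.2, -1.8, 0.3, 0, 0.75],
    [-0.2, -2.0, 0.3, 0.5, 0.75],
    [-0.2, -2.2, 0.35, 1, 0.75],
    [-0.2, -2.4, 0.4, 1.5, 0.75],
    [-0.2, -2.4, 0.4, 1.5, 0.75],
  ],
)

```text
time: 13.15
tcp_pos: [0.4561, -0.0871, 0.0639]
tool_rot: [-2.448, -1.009, -0.767]
wrist_force: [3.1, -8.3, -0.7]
finger_gap: 0.748
```

Run:
```python
from meas import *
s,T=run('g3')
for b,l in((-132.4,.022),(-133,.022),(-133.5,.022),(-134.3,.022),(-135,.022)): plan(T,s['tcp_pos'],b,.248,l)
```

```text
t 13.15 tcp [ 0.4561 -0.0871  0.0639] q [-0.586  0.419  2.02   0.888  0.945 -0.427] gap 0.748 F [ 3.1 -8.3 -0.7]
X [0.593 0.522 0.614] Y [ 0.731 -0.669 -0.138] Z [ 0.339  0.53  -0.778]
M [-1.37 -0.16 -0.75]
tcp r 0.2489 bearing -137.2 z 0.0654
 part [311 148  26  96 900] z 0.075 line -133.17 polar [-138.35 -136.59 -136.16]
 part [ 341  157   48   86 3551] z 0.077 line -132.2 polar [-134.81 -132.33 -129.89]
dark spans [-142.8 -142.6 -141.5 -141.3 -140.8 -140.2 -140.1 -124.9 -124.8 -123.4
 -123.3 -121.4 -121.1 -120.8 -120.6 -119.9 -119.5 -119.1 -118.4 -118.2]
 b -132.4 shift cm [-0.03 -0.11  0.05] turn -0.1 p [ 0.455 -0.086  0.063] y_z -0.14
 b -133 shift cm [-0.04 -0.37  0.09] turn 0.7 p [ 0.453 -0.084  0.063] y_z -0.14
 b -133.5 shift cm [-0.04 -0.58  0.13] turn 1.3 p [ 0.452 -0.083  0.063] y_z -0.15
 b -134.3 shift cm [-0.04 -0.93  0.19] turn 2.3 p [ 0.45  -0.08   0.063] y_z -0.16
 b -135 shift cm [-0.03 -1.22  0.24] turn 3.2 p [ 0.448 -0.078  0.063] y_z -0.17
```

>>> jog_arm(
  motion=[
    [0, -0.15, 0, 0.3, 0.75],
    [0, -0.3, 0.05, 0.6, 0.75],
    [0, -0.4, 0.1, 0.9, 0.75],
    [0, -0.5, 0.1, 1.1, 0.75],
    [0, -0.6, 0.1, 1.4, 0.75],
    [0, -0.7, 0.15, 1.6, 0.75],
    [0, -0.8, 0.15, 1.8, 0.75],
  ],
)

```text
time: 13.9
tcp_pos: [0.4516, -0.082, 0.0644]
tool_rot: [-2.461, -0.968, -0.76]
wrist_force: [0.1, -1.0, -0.5]
finger_gap: 0.75
```

Run:
```python
from meas import *
s,T=run('g4')
```

```text
t 13.9 tcp [ 0.4516 -0.082   0.0644] q [-0.582  0.406  2.039  0.896  0.935 -0.401] gap 0.75 F [ 0.1 -1.  -0.5]
X [0.615 0.501 0.609] Y [ 0.711 -0.686 -0.153] Z [ 0.342  0.527 -0.778]
M [-0.26  0.15 -0.05]
tcp r 0.2488 bearing -138.74 z 0.0659
 part [286 151  44  94 981] z 0.074 line -147.78 polar [-142.28 -140.29 -139.05]
 part [ 340  156   47   87 3491] z 0.077 line -135.59 polar [-136.5  -133.97 -131.55]
dark spans [-136.5 -136.4 -131.6 -131.3]
```

The lever line is now 13.8° (0.24 rad) out from the grip and the push force has vanished, so the plunger seems to have dropped. A gentle extra push will check the lock.

>>> jog_arm(
  motion=[
    [0, -0.1, 0, 0, 0.75],
    [0, -0.2, 0, 0, 0.75],
    [0, -0.3, 0, 0, 0.75],
    [0, -0.35, 0, 0, 0.75],
  ],
)

```text
time: 14.35
tcp_pos: [0.449, -0.0796, 0.0646]
tool_rot: [-2.462, -0.968, -0.759]
wrist_force: [10.6, -6.9, -9.1]
finger_gap: 0.752
```

Run:
```python
from meas import *
s,T=run('g5')
```

```text
t 14.35 tcp [ 0.449  -0.0796  0.0646] q [-0.58   0.399  2.048  0.898  0.932 -0.402] gap 0.752 F [10.6 -6.9 -9.1]
X [0.615 0.501 0.609] Y [ 0.71  -0.687 -0.153] Z [ 0.342  0.527 -0.779]
M [-1.69 -0.47 -1.1 ]
tcp r 0.2492 bearing -139.56 z 0.0661
 part [288 150  34  88 250] z 0.075 line -150.29 polar [-143.17 -142.27 -140.9 ]
 part [302 156  30  88 675] z 0.073 line -148.96 polar [-141.49 -140.71 -139.7 ]
 part [ 343  156   46   87 3453] z 0.077 line -136.45 polar [-137.17 -134.66 -132.26]
dark spans [-140.  -139.9 -135.5 -135.4 -135.  -134.9 -133.9 -133.7]
```

View pics/g5.png

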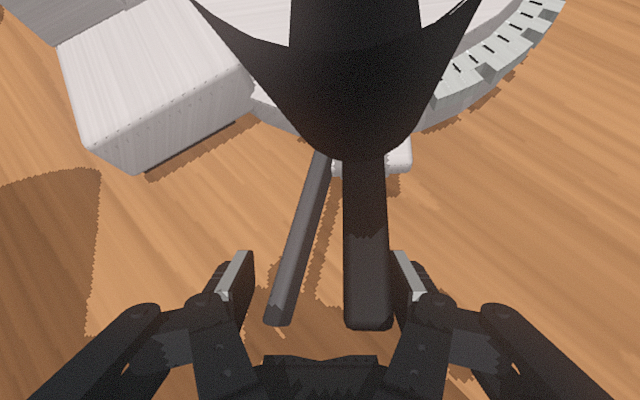

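The lever now stands well out at (300,245) and the grip is at (365,240). The force rose to about 15 N with almost no travel, so the table is locked. Letting go and backing out.

>>> jog_arm(
  motion=[
    [0, 0.3, 0, 0, 0.8],
    [0, 0.6, 0, 0, 0.9],
    [0, 0.8, 0, 0, 1],
    [0, 0.8, 0, 0, 1],
    [0, 0.8, -1.5, 0, 1],
    [0, 0.8, -3, 0, 1],
    [0, 0.8, -5, 0, 1],
    [0, 0.8, -7, 0, 1],
  ],
)

```text
time: 15.2
tcp_pos: [0.4301, -0.1229, 0.1194]
tool_rot: [-2.463, -0.968, -0.76]
wrist_force: [0.4, -1.1, 0.5]
finger_gap: 0.998
```

>>> jog_arm(
  motion=[
    [0, 0, -3, 0, 1],
    [0, 0, -6, 0, 1],
    [0, 0, -9, 0, 1],
    [0, 0, -11, 0, 1],
    [0, 0, -12, 0, 1],
    [0, 0, -12, 0, 1],
    [0, 0, -12, 0, 1],
  ],
)

```text
time: 15.9
tcp_pos: [0.3889, -0.1858, 0.2125]
tool_rot: [-2.463, -0.967, -0.759]
wrist_force: [0.2, 0.1, -0.3]
finger_gap: 1.003
```

Run:
```python
from h import *
s,T=info(); c=cam('wrist'); im,d=vision.read_camera('wrist'); cv2.imwrite('pics/z.png',cv2.cvtColor(im,4))
P=pts(c,d); hsv=cv2.cvtColor(im,cv2.COLOR_RGB2HSV); w=P[...,:2]-A; rho=np.hypot(w[...,0],w[...,1]); b=np.degrees(np.arctan2(w[...,1],w[...,0]))
m=(d>0)&(P[...,2]>.066)&(P[...,2]<.088)&(hsv[...,2]<110)&(rho>.186)&(rho<.275)&(b<-100)&(b>-160)
n,l,st,ce=cv2.connectedComponentsWithStats(m.astype(np.uint8),connectivity=4)
for i in range(1,n):
    if st[i,4]<100: continue
    q=P[l==i]; vx,vy,x,y=cv2.fitLine(q[:,:2].astype(np.float32),cv2.DIST_HUBER,0,.01,.01).ravel(); k=1 if vy<0 else -1
    print(st[i],np.median(q[:,2]).round(3),'line',np.degrees(np.arctan2(vy*k,vx*k)).round(2),'polar',np.percentile(b[l==i],[3,50,97]).round(2))
# loose things unmoved?
a=np.load('pics/top0.npz')['im'].astype(int); t,_=vision.read_camera('top'); df=abs(a-t).max(2)
for nm,(u0,v0,u1,v1) in dict(offcut=(415,132,458,182),square=(430,182,478,246),glue=(165,185,200,218),mallet=(180,230,225,268)).items(): print(nm,(df[v0:v1,u0:u1]>40).mean().round(3))
cv2.imwrite('pics/top1.png',cv2.cvtColor(t,4))
```

```text
t 15.9 tcp [ 0.3889 -0.1858  0.2125] q [-0.861  0.146  1.926  0.665  1.349 -0.284] gap 1.003 F [ 0.2  0.1 -0.3]
X [0.616 0.501 0.608] Y [ 0.71  -0.688 -0.153] Z [ 0.342  0.526 -0.779]
[ 323  121   21   77 1504] 0.077 line -134.9 polar [-136.96 -134.43 -132.07]
[289 123  31  76 735] 0.075 line -149.53 polar [-143.53 -141.89 -139.69]
offcut 0.0
square 0.498
glue 0.0
mallet 0.0
```

View pics/z.png

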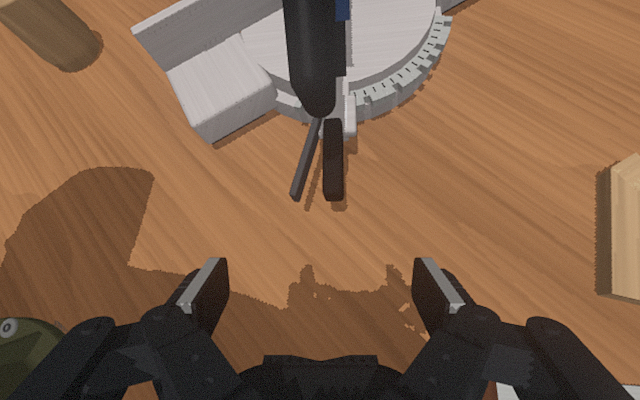

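The grip is free at −134.5° and the lever is 15° (0.26 rad) out, so the plunger is home. The arm hides the square from the top camera, so I'll check it from the side, then hand in.

Run:
```python
from h import *
a=np.load('pics/side0.npz')['im'].astype(int); t,_=vision.read_camera('side'); df=abs(a-t).max(2)
for nm,(u0,v0,u1,v1) in dict(square=(176,170,228,220),offcut=(186,222,216,270)).items(): print(nm,(df[v0:v1,u0:u1]>40).mean().round(3))
cv2.imwrite('pics/s1.png',cv2.cvtColor(np.hstack([cv2.resize(a[160:280,170:310].astype(np.uint8),None,fx=2.8,fy=2.8),cv2.resize(t[160:280,170:310],None,fx=2.8,fy=2.8)]),4))
```

```text
square 0.0
offcut 0.0
```

View pics/s1.png

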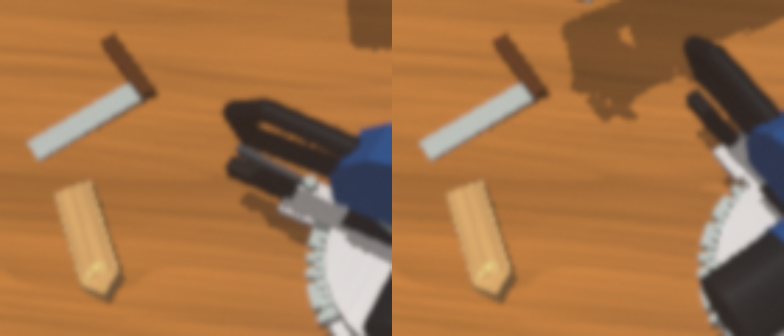

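Before (left) and after (right), the square and offcut haven't moved, and the saw has turned to the left. Handing in.

```bash
python3 -c "
from station import bot; print(bot.close_job())"
```

```text
the job is handed in; nothing more can be done
None
```

The mitre saw is at its 30° left stop with the plunger home in the notch, and I handed the job in at about 16 s of the 40 s allowed.

**How it was done:**
- The jog tool has no tilt command. I leaned the hand about 39° by repeatedly commanding poses just out of reach, clear of everything.
- I squeezed the lever flat to the grip (29 mm gap) and swung the table from about 4° to about 26°.
- There I released the lever and pushed the right side of the grip slowly until the plunger dropped in, then let go and backed away.

**Last checks:**
- **Position:** the grip's bearing was −134.5°, and I had measured the 30° notch at −134.3°.
- **Plunger:** the lever stands about 0.26 rad out, where 0.25 means fully home.
- **Lock:** about 15 N of extra push before I let go moved the grip by an apparent 0.7° at most. I take that as play in the notch plus measurement error. I did not push harder.
- **Loose things:** the glue and mallet were unmoved in the top camera, the square in the side camera and the offcut in both. The top camera disagreed on the square, but only because the arm was blocking the view.
- **Robot:** it was touching nothing, with wrist force near zero.

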